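# Fit the bayonet cap and hold the cell's valve down

## Task

Put the knurled cap over the spigot of the pressure cell, turn it until its hidden keyways drop over the spigot's pins, and push it fully home on the cell's cover so that the spring valve is pressed down. Finish while still holding the cap pushed home with the gripper: do not let go. Leave the other things on the table where they are.

Things in the scene. Friction and masses are not known exactly. Their poses are not given: they have to be found in the camera images.
- cap_centre (a point): loose knurled steel bayonet cap, a plain round cylinder 52 mm in diameter, 56 mm high, 0.16 to 0.25 kg, standing mouth down on the table. This point: on its axis, half-way up (28 mm above the lower rim). z: its axis, up. The top 22 mm is solid metal, below it is a hollow skirt
- cap_mouth (a point): centre of the cap's lower rim, mouth of its cavity: 34 mm deep, bore 30.4 mm, open downwards, with three straight keyways 9 mm wide (to 22 mm from the axis), 120 degrees apart, along its whole depth. They are hidden inside; how they lie to the cap's x axis is not known: find them by feel
- cell: fixed aluminium pressure cell: round foot 116 mm across, body 80 mm, cover 94 mm whose flat top is 56 mm above the table; gauge on its -x side, hose barb on its +y side, both below the cover. Origin: centre of the underside, z up. A 28 mm spigot stands upright in the middle of the cover, straight to 78 mm above the table, then tapering to 18 mm across at 84 mm
- pins (a point): point on the spigot's axis, 68 mm above the table, level with three round pins, 5 mm thick, reaching out to 20.5 mm from the axis, 120 degrees apart, the first along +x. Off the keyways the cap's lower rim rides on the pins 70.5 mm above the table and can be turned there; with keyways within about 0.1 rad of the pins it drops. Turning 2.1 rad either way always finds them
- seat (a point): point on the spigot's axis in the plane of the cover's flat top, 56 mm above the table: the centre of the cap's lower rim when the cap is fully home (its centre is then 28 mm above this point)
- plunger (a joint): spring-loaded valve plunger, a 10 mm brass rod in the middle of the spigot, its top 100 mm above the table when free. Value in m: 0 free, growing as it is pressed, 0.010 with the cap home. The cap meets it 4.5 mm below where it rode on the pins; it pushes back with 3.6 N, rising to 9.6 N at home, and lifts the cap again if that is let go
- bolt: M12 hexagon bolt, 22x79x19 mm, lying in the middle between the cell and the cap; bystander; origin at the centre of its underside
- tin: round aluminium lidded tin, 64 mm across, 37 mm high, behind; bystander; origin at the centre of its underside
- weight: brass knobbed balance weight, 44 mm across, 40 mm high, behind; bystander; origin at the centre of its underside
- spacer: small cast concrete spacer block, 40x40 mm with two tie wires, 61 mm high over all, behind; bystander; origin at the centre of its underside
- marker: pen-shaped paint marker, 16x134x18 mm, lying near the robot; bystander; origin at the centre of its underside
- gauge: dial gauge, 115x56x21 mm, lying near the robot; bystander; origin at the centre of its underside
Not all that is in view belongs to the job. There is more than one size of the part that bears cap_centre; the job needs the smallest.

How it is judged:
At the end, for the whole second after the job is handed in: Through the last second the cap is seated on the cell's cover (within 1.8 mm of fully home, within 4 mm of the spigot's axis, upright within 0.08 rad), the valve plunger is pressed at least 8.2 mm, and the fingers still bear on the cap with more than 2 N (z of cap_centre in the frame of seat between 0.025 and 0.0298 m and horizontal distance between cap_centre and seat below 0.004 m and angle between cap_centre's own z axis and vertical below 0.08 rad and value of joint plunger above 0.0082 m and contact force between the fingers and cap above 2 N); the arm keeps its last pose, push and grip.
It fails at once if a bystander (bolt, tin, weight, spacer block, marker or dial gauge) is displaced by more than 30 mm (distance of any of bolt, tin, weight, spacer, marker, gauge from where it was at the start of the episode above 0.03 m).
It also fails if it takes over 58 s, if anything falls off the work surface, if the arm or the gripper's body presses on something with over 40 N, if the wrist force passes 120 N, or if a joint passes its speed limit or range.

## Robot

A 6-joint arm with a two-finger parallel gripper is mounted at the origin on a cart in front of the work surface, level with it; the furniture and walls round the work are solid. World frame = base frame: x ahead of the robot, y to its left, z up, the work surface at z = 0. Lengths are in m, angles in rad, forces in N, time in s.
With the tool pointing down it reaches from about 0.25 to 0.775 m from the base axis. Payload 8.9 kg.
Tool frame: the origin (TCP) lies between the finger pads; the fingertips stand 25 mm ahead of it and the grasp point (between the pads) lies 6 mm ahead of it (arm.tcp_to_tips is the z of the fingertips in the tool frame, in m); z points along the fingers, y is the direction in which the jaws open and shut (so a half turn about z gives the same grasp; the last joint's range is limited). The gripper opens to 85 mm and grips with 20 to 120 N. Pads are 22 mm wide; open, the fingers measure 114 mm over their backs; the gripper's body (76 mm by 85 mm) begins 54 mm behind the grasp point. The pads swing forward as they close: fully open they stand 13 mm farther back than shut.
Start: joints at [1.165, 0.291, -0.153, 1.127, 0, 1.431], TCP at [0.138, 0.506, 0.256] pointing down, gripper open.
Joint ranges: [-2.52, 2.52], [-0.91, 1.74], [-1.3, 1.37], [-1.96, 2.02], [-1.52, 1.47], [-3.14, 3.14]. Speed limits (rad/s): [2.22, 2.22, 2.79, 3.14, 3.14, 3.14].

## Interface

Orientations are given as a 3x3 rotation matrix whose columns are the frame's x, y, z axes.
In Python, from cell import get_obs, optics, arm gives the robot as it stands.
- The arm moves only by the shell command python3 -m pendant 'ROWS' [FORCE]. ROWS is JSON, a list of rows, each an object with "jaw": the finger opening in m, from 0 to 0.0854; "dp": the shift along the tool's x, y, z in m, a list of three; "dr": the turn, a rotation vector about the tool's x, y, z in rad, a list of three. A call has 1 to 12 rows; each row is the pose to reach, as a shift and turn from the pose commanded when the call began, along the tool's axes at that moment; what a row does not reach only later rows make up. A row lasts 1/8 s, in which the tool goes at most 62.5 mm and 10.7 degrees, less where a joint would pass 70% of its speed; a pose out of reach is approached as far as the arm can. A call with a gripper value outside its range is refused whole. The fingers move at their own pace and stop on an object; FORCE is the grip in N (left out, the last holds). Time passes only in rows, so rows that repeat a pose let the fingers close. It gives the time, the measured TCP pose, the force and the opening at its end, in the units of the state.
- get_obs(): the state, without advancing time (a new reading comes with each control period).
- optics.snapshot(name): name is "scene" or "top" or "wrist"; returns a dict with "pixels" (420x560x3 uint8, blue, green, red), "camera_matrix" (3x3 intrinsics, pixels), "extrinsics" (4x4, takes a point from world to camera coordinates). Camera axes: x right, y up, looking along -z (the intrinsics and any distortion apply to the point x, -y, -z); pixel columns grow to the right and rows downward; lengths in m; the calibration is good to about 2 mm. A picture is of the moment at which its call begins. There is no depth.
- arm.job_done(): hands the job in, once; it reports no verdict.
The state is a dict: "time_s": time; "qpos": joint angles; "dq": joint speeds; "tau": joint torques, N m; "eef_pos": TCP position; "eef_rot": TCP orientation; "wrist_force": force on the tool from outside, world axes, zero at the start; "wrist_torque": the same for the moment, N m; "gripper_width": finger opening in m.
Only numpy, scipy, OpenCV 4.12 (cv2) and the standard library are available. Lean on these libraries where they do the work, as an engineer would, in place of code of your own. Each camera call takes 0.05 s, during which the arm holds its last target.

## Working session

There is one attempt and no reset: what is moved stays moved. The work goes in short steps, Python scripts to look and compute and a shell command to move; the robot and the scene stay as the last step left them, time stands still between calls to the robot, and variables do not carry over. Pictures are saved under pics/ and viewed, and the job is handed in when it is done.

```bash
ls; mkdir -p pics; python3 - <<'E'
from cell import get_obs, optics, arm
import cv2
o=get_obs(); print({k:o[k] for k in o if k not in('tau','dq')}, arm.tcp_to_tips)
for n in('scene','top','wrist'):
    s=optics.snapshot(n); cv2.imwrite(f'pics/{n}0.png',s['pixels']); print(n,s['camera_matrix'],s['extrinsics'],[k for k in s])
E
```

```text
pics
{'time_s': 0.0, 'qpos': array([ 1.16470904e+00,  2.91284305e-01, -1.54103028e-01,  1.12671833e+00,
        1.04560856e-05,  1.43151810e+00]), 'eef_pos': array([0.13824075, 0.50605619, 0.2557389 ]), 'eef_rot': array([[-9.64617061e-01,  2.63654410e-01, -5.26816498e-04],
       [ 2.63654866e-01,  9.64616336e-01, -1.19872111e-03],
       [ 1.92127693e-04, -1.29520457e-03, -9.99999143e-01]]), 'wrist_force': array([-0.92249335, -0.07358357,  0.66492191]), 'wrist_torque': array([ 0.00764357, -0.0613806 ,  0.00495211]), 'gripper_width': 0.08509138609031126} 0.025
scene [[533.85694349   0.         266.01714274]
 [  0.         533.85694349 205.60437516]
 [  0.           0.           1.        ]] [[ 0.76913411 -0.63897814 -0.0118178  -0.41417822]
 [ 0.50636755  0.59802147  0.62125858 -0.34340673]
 [-0.38990336 -0.48381531  0.78351651 -0.98071428]
 [ 0.          0.          0.          1.        ]] ['pixels', 'camera_matrix', 'extrinsics']
top [[476.69365101   0.         283.27447065]
 [  0.         476.69365101 204.20905863]
 [  0.           0.           1.        ]] [[ 0.01242563 -0.99983062 -0.01357701 -0.00666938]
 [ 0.99900582  0.01183173  0.04298125 -0.54858964]
 [-0.04281334 -0.01409758  0.99898362 -1.21692749]
 [ 0.          0.          0.          1.        ]] ['pixels', 'camera_matrix', 'extrinsics']
wrist [[324.68106218   0.         283.35267664]
 [  0.         324.68106218 206.0127232 ]
 [  0.           0.           1.        ]] [[ 2.64089691e-01  9.64498095e-01 -2.44823231e-04 -5.24587577e-01]
 [-9.14148042e-01  2.50222361e-01 -3.18939066e-01  4.21415733e-02]
 [-3.07554861e-01  8.44523240e-02  9.47775191e-01 -3.79720735e-01]
 [ 0.00000000e+00  0.00000000e+00  0.00000000e+00  1.00000000e+00]] ['pixels', 'camera_matrix', 'extrinsics']
```

View pics/scene0.png

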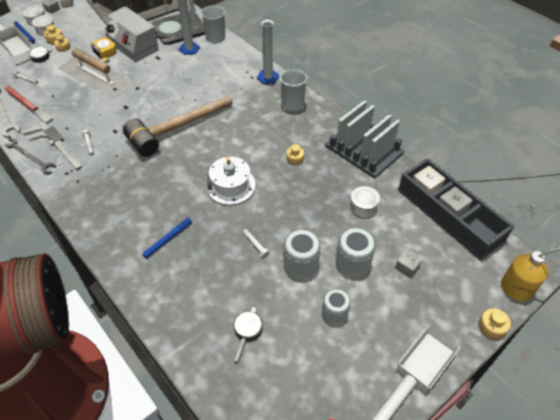

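View pics/top0.png

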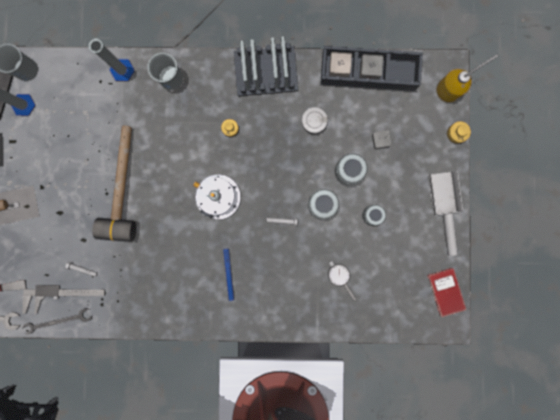

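View pics/wrist0.png

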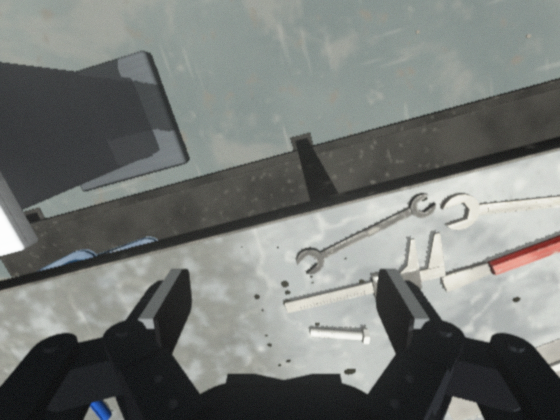

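Candidates for the cap are grey cylinders in the top view at (352,169), (323,205) and (375,215). The first two are larger, about 30 px across. (375,215) is about 21 px across, so I choose that one. The beakers at (163,68) and (9,58) are open glass and don't count. Next I check the choice in a crop and measure.

```bash
python3 - <<'E'
import cv2,numpy as np
a=cv2.imread('pics/top0.png')[140:245,180:400]; b=cv2.imread('pics/scene0.png')[220:335,270:400]
a=cv2.resize(a,None,fx=3.6,fy=3.6,interpolation=cv2.INTER_CUBIC); cv2.imwrite('pics/ctop.png',a)
b=cv2.resize(b,None,fx=5,fy=5,interpolation=cv2.INTER_CUBIC); cv2.imwrite('pics/cscene.png',b)
E
```

```text
(no output)
```

View pics/ctop.png

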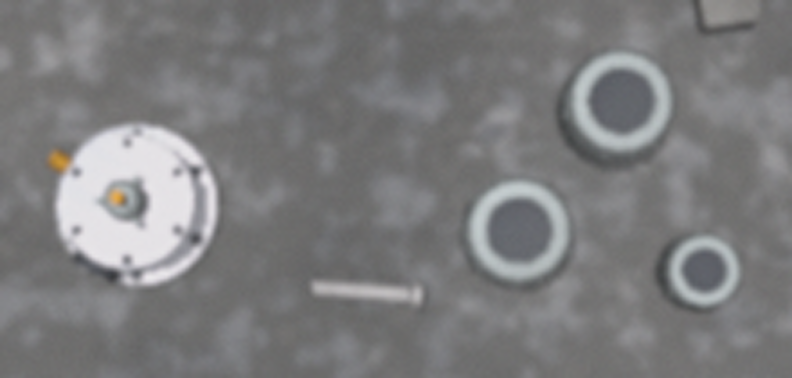

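View pics/cscene.png

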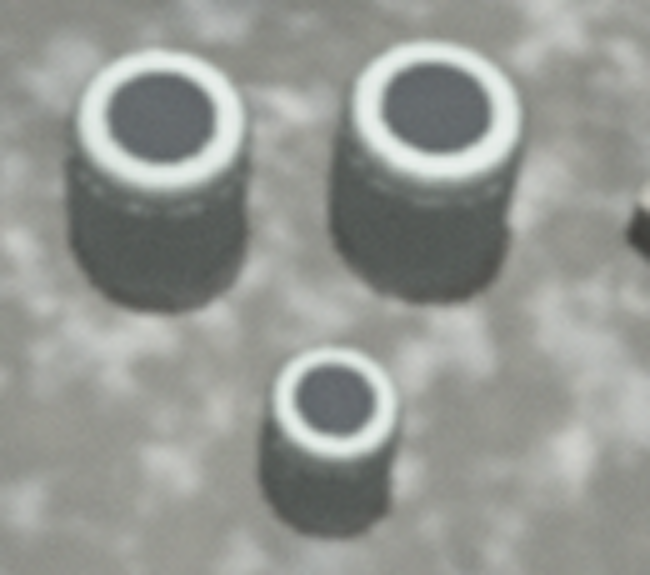

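```bash
cat > h.py <<'E'
import cv2,numpy as np
from cell import get_obs,optics,arm
def ray(s,uv):
    K,E=s['camera_matrix'],s['extrinsics'];R,t=E[:3,:3],E[:3,3]
    d=np.linalg.inv(K)@np.array([uv[0],uv[1],1.]); d=np.array([d[0],-d[1],-d[2]])
    return -R.T@t, R.T@d
def plane(s,uv,z):
    c,d=ray(s,uv); return c+d*(z-c[2])/d[2]
def tri(rays):
    A=0;b=0
    for c,d in rays:
        d=d/np.linalg.norm(d);P=np.eye(3)-np.outer(d,d);A=A+P;b=b+P@c
    return np.linalg.solve(A,b)
def proj(s,p):
    K,E=s['camera_matrix'],s['extrinsics'];q=E[:3,:3]@p+E[:3,3];q=K@np.array([q[0],-q[1],-q[2]]);return q[:2]/q[2]
def blobs(mask,x0,y0,x1,y1,amin=4):
    m=np.zeros_like(mask);m[y0:y1,x0:x1]=mask[y0:y1,x0:x1]
    n,l,st,c=cv2.connectedComponentsWithStats(m)
    return [(c[i],st[i]) for i in range(1,n) if st[i][4]>=amin]
E
python3 - <<'E'
from h import *
S={n:optics.snapshot(n) for n in('top','scene')}
# plunger orange, cap ring
roi={'top':((200,180,232,212),(360,200,390,230)),'scene':((215,145,245,185),(318,285,356,330))}
rr={}
for n in S:
    im=S[n]['pixels'];hsv=cv2.cvtColor(im,cv2.COLOR_BGR2HSV)
    m=cv2.inRange(hsv,(8,90,90),(28,255,255))
    print(n,'orange',[(c.round(1),st) for c,st in blobs(m,*roi[n][0],2)])
    g=cv2.inRange(hsv,(0,0,150),(180,60,255)); x0,y0,x1,y1=roi[n][1]
    gm=np.zeros_like(g);gm[y0:y1,x0:x1]=g[y0:y1,x0:x1]
    cs,_=cv2.findContours(gm,cv2.RETR_EXTERNAL,cv2.CHAIN_APPROX_NONE)
    c=max(cs,key=cv2.contourArea);e=cv2.fitEllipse(c);print('cap',e,plane(S[n],e[0],.056)); 
    p=plane(S[n],(e[0]),.056); rr[n]=ray(S[n],e[0])
    b=cv2.boundingRect(c); print('width m',np.linalg.norm(plane(S[n],(b[0],e[0][1]),.056)-plane(S[n],(b[0]+b[2],e[0][1]),.056)))
print('tri',tri(rr.values()))
E
```

```text
top orange [(array([212.2, 194.5]), array([211, 193,   4,   4,  11], dtype=int32))]
cap ((375.2576599121094, 214.7216339111328), (18.109350204467773, 18.192941665649414), 156.4694366455078) [ 0.52338246 -0.22869127  0.056     ]
width m 0.04691976845161494
scene orange [(array([228. , 159.7]), array([227, 157,   3,   7,  15], dtype=int32))]
cap ((336.3499450683594, 307.06158447265625), (39.68890380859375, 50.868263244628906), 3.7685654163360596) [ 0.51281222 -0.24217949  0.056     ]
width m 0.07245531419742217
tri [ 0.52420264 -0.23361207  0.02945117]
```

```bash
python3 - <<'E'
from h import *
S={n:optics.snapshot(n) for n in('top','scene')}
s=S['scene'];hsv=cv2.cvtColor(s['pixels'],cv2.COLOR_BGR2HSV)
g=cv2.inRange(hsv,(0,0,175),(180,60,255));gm=np.zeros_like(g);gm[285:330,318:356]=g[285:330,318:356]
c=max(cv2.findContours(gm,cv2.RETR_EXTERNAL,cv2.CHAIN_APPROX_NONE)[0],key=cv2.contourArea)
e=cv2.fitEllipse(c);print(e,plane(s,e[0],.056)); print('tri',tri([ray(s,e[0]),ray(S['top'],(375.26,214.72))]))
print('plunger top', plane(S['top'],(212.2,194.5),.098),plane(s,(228,157.5),.1),tri([ray(S['top'],(212.2,194.5)),ray(s,(228,158))]))
# dark inner disc
for n,r in(('top',(362,202,388,228)),('scene',(320,285,352,315))):
    h=cv2.cvtColor(S[n]['pixels'],cv2.COLOR_BGR2HSV)
cv2.imwrite('pics/cc.png',cv2.resize(S['scene']['pixels'][140:210,195:265],None,fx=8,fy=8,interpolation=cv2.INTER_CUBIC))
cv2.imwrite('pics/cd.png',cv2.resize(S['top']['pixels'][170:225,190:245],None,fx=10,fy=10,interpolation=cv2.INTER_CUBIC))
for n,uv in(('tin',(315,121)),('gauge',(339,275)),('bolt0',(268,221)),('bolt1',(297,222)),('big1',(323,205)),('big2',(352,169)),('spacer',(382,140))): print(n,plane(S['top'],uv,.02).round(3))
E
```

```text
((338.73236083984375, 297.41461181640625), (23.925312042236328, 30.70232391357422), 59.19783020019531) [ 0.53084753 -0.2303142   0.056     ]
tri [ 0.52579054 -0.23000459  0.06112757]
plunger top [0.56626479 0.16988247 0.098     ] [0.56950188 0.16994396 0.1       ] [0.56706935 0.1686595  0.10101251]
tin [ 0.764 -0.079  0.02 ]
gauge [ 0.37  -0.144  0.02 ]
bolt0 [0.505 0.038 0.02 ]
bolt1 [ 0.503 -0.036  0.02 ]
big1 [ 0.547 -0.102  0.02 ]
big2 [ 0.641 -0.175  0.02 ]
spacer [ 0.716 -0.252  0.02 ]
```

View pics/cc.png

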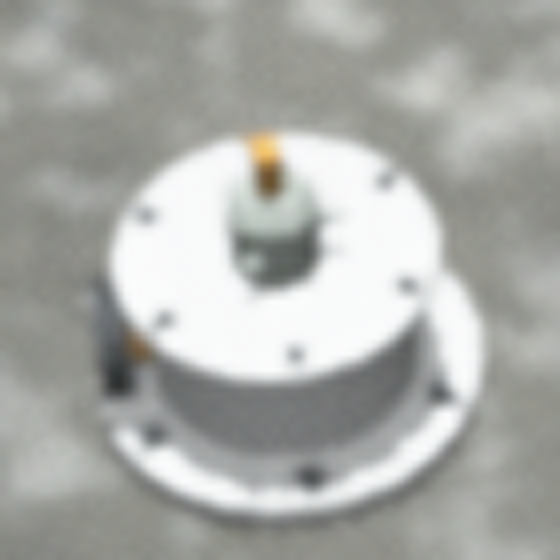

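View pics/cd.png

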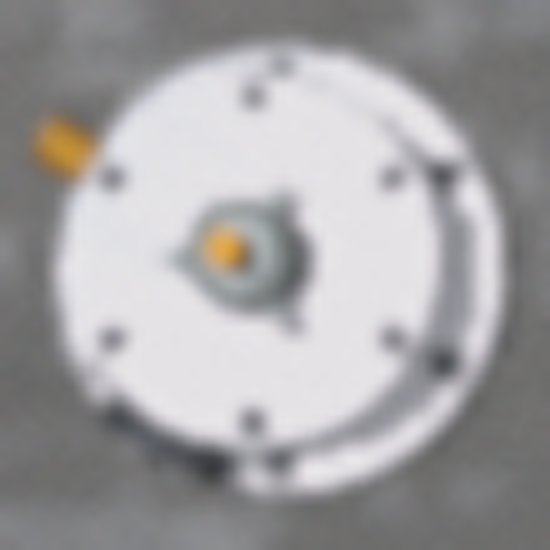

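```bash
cat >> h.py <<'E'
def to_tool(target,o=None):
    o=o or get_obs(); return o['eef_rot'].T@(np.array(target)-o['eef_pos'])
E
python3 - <<'E'
from h import *
s=optics.snapshot('top'); print('cover ctr',plane(s,(214.75,195.55),.056))
print(to_tool((.524,-.23,.19)))
E
```

```text
cover ctr [0.56630319 0.17035724 0.056     ]
[-0.56610692 -0.60864997  0.06632637]
```

The small cap is confirmed at about (0.524, -0.230), with its top triangulated at z≈0.06. The plunger triangulates to z=0.101, which matches the given 100 mm, and the cell centre is about (0.566, 0.170). Next I move above the cap.

```bash
python3 -m pendant '[{"jaw":0.085,"dp":[-0.28,-0.3,0.0],"dr":[0,0,0]},{"jaw":0.085,"dp":[-0.28,-0.3,0.0],"dr":[0,0,0]},{"jaw":0.085,"dp":[-0.28,-0.3,0.0],"dr":[0,0,0]},{"jaw":0.085,"dp":[-0.566,-0.609,0.0],"dr":[0,0,0]},{"jaw":0.085,"dp":[-0.566,-0.609,0.0],"dr":[0,0,0]},{"jaw":0.085,"dp":[-0.566,-0.609,0.0],"dr":[0,0,0]},{"jaw":0.085,"dp":[-0.566,-0.609,0.0],"dr":[0,0,0]},{"jaw":0.085,"dp":[-0.566,-0.609,0.03],"dr":[0,0,0]},{"jaw":0.085,"dp":[-0.566,-0.609,0.066],"dr":[0,0,0]},{"jaw":0.085,"dp":[-0.566,-0.609,0.066],"dr":[0,0,0]},{"jaw":0.085,"dp":[-0.566,-0.609,0.066],"dr":[0,0,0]}]' 40
```

```text
time_s: 1.78
eef_pos: [0.4564, -0.102, 0.2173]
eef_rot: [[-0.964, 0.264, 0.001], [0.264, 0.964, -0.0], [-0.001, 0.0, -1.0]]
wrist_force: [1.1, 1.1, 0.5]
gripper_width: 0.0854
```

```bash
python3 -m pendant '[{"jaw":0.085,"dp":[-0.099,-0.105,0.03],"dr":[0,0,0]},{"jaw":0.085,"dp":[-0.099,-0.105,0.03],"dr":[0,0,0]},{"jaw":0.085,"dp":[-0.099,-0.105,0.03],"dr":[0,0,0]},{"jaw":0.085,"dp":[-0.099,-0.105,0.03],"dr":[0,0,0]}]'; python3 - <<'E'
from h import *
s=optics.snapshot('wrist');cv2.imwrite('pics/w1.png',s['pixels']);print(s['extrinsics'],to_tool((.524,-.23,.19)),get_obs()['qpos'])
print(proj(s,np.array([.524,-.23,.056])))
E
```

```text
time_s: 2.28
eef_pos: [0.5235, -0.2284, 0.1866]
eef_rot: [[-0.964, 0.265, -0.001], [0.265, 0.964, 0.001], [0.001, 0.0, -1.0]]
wrist_force: [1.0, -0.7, -0.0]
gripper_width: 0.085
[[ 0.26585821  0.96401148  0.00113168  0.08075249]
 [-0.91382511  0.25239114 -0.31815464  0.55620924]
 [-0.30699035  0.08354986  0.94803815 -0.13416098]
 [ 0.          0.          0.          1.        ]] [-0.00157249 -0.00247506 -0.00295912] [-5.37969865e-01  4.22758419e-01 -1.46440352e-01  1.00273439e+00
  1.58517794e-04 -2.70303267e-01]
[281.36707371 204.14998355]
```

View pics/w1.png

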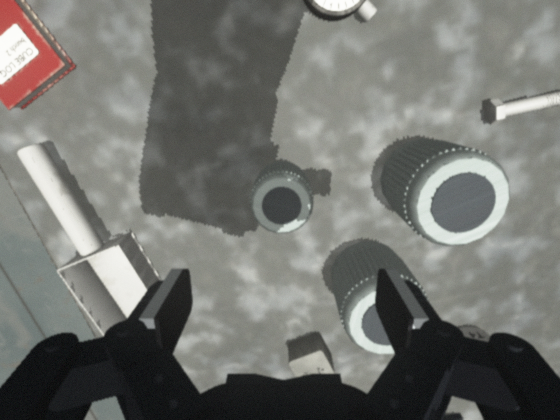

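The cap is at (281,204) in the wrist view, where my estimate projects to (281.4,204.1). The larger caps at (460,195) and (375,320) are clear of the fingers. I refine once more, then descend.

```bash
python3 - <<'E'
from h import *
s=optics.snapshot('wrist');g=cv2.cvtColor(s['pixels'],cv2.COLOR_BGR2GRAY)
m=(cv2.GaussianBlur(g,(3,3),0)<95).astype(np.uint8)*255
for c in cv2.findContours(m[180:230,258:306].copy(),cv2.RETR_EXTERNAL,cv2.CHAIN_APPROX_NONE,offset=(258,180))[0]:
    if len(c)>30:
        e=cv2.fitEllipse(c);print(e,plane(s,e[0],.056))
p=None
print(to_tool((.524,-.2295,.045)))
E
```

```text
((279.69482421875, 205.57199096679688), (35.49750518798828, 38.082000732421875), 85.5330810546875) [ 0.52452388 -0.23044121  0.056     ]
[-0.00183588 -0.00266508  0.14241279]
```

```bash
python3 -m pendant '[{"jaw":0.085,"dp":[-0.002,-0.003,0.05],"dr":[0,0,0]},{"jaw":0.085,"dp":[-0.002,-0.003,0.1],"dr":[0,0,0]},{"jaw":0.085,"dp":[-0.002,-0.003,0.13],"dr":[0,0,0]},{"jaw":0.085,"dp":[-0.002,-0.003,0.143],"dr":[0,0,0]},{"jaw":0.085,"dp":[-0.002,-0.003,0.143],"dr":[0,0,0]},{"jaw":0.085,"dp":[-0.002,-0.003,0.143],"dr":[0,0,0]}]'; python3 - <<'E'
from h import *
s=optics.snapshot('wrist');cv2.imwrite('pics/w2.png',s['pixels'])
E
```

```text
time_s: 3.12
eef_pos: [0.5255, -0.2308, 0.046]
eef_rot: [[-0.965, 0.263, 0.002], [0.263, 0.965, -0.001], [-0.002, -0.001, -1.0]]
wrist_force: [-0.4, -0.0, 0.4]
gripper_width: 0.0849
```

View pics/w2.png

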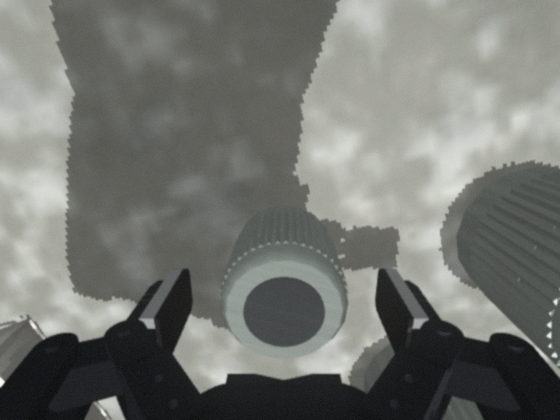

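The cap top at (285,310) is centred between the pads at (170,310) and (395,310). Closing now.

```bash
python3 -m pendant '[{"jaw":0.03,"dp":[0,0,0],"dr":[0,0,0]},{"jaw":0.03,"dp":[0,0,0],"dr":[0,0,0]},{"jaw":0.03,"dp":[0,0,0],"dr":[0,0,0]},{"jaw":0.03,"dp":[0,0,0],"dr":[0,0,0]},{"jaw":0.03,"dp":[0,0,0],"dr":[0,0,0]},{"jaw":0.03,"dp":[0,0,0],"dr":[0,0,0]}]' 80;python3 -m pendant '[{"jaw":0.03,"dp":[0,0,0],"dr":[0,0,0]},{"jaw":0.03,"dp":[0,0,-0.05],"dr":[0,0,0]},{"jaw":0.03,"dp":[0,0,-0.10],"dr":[0,0,0]},{"jaw":0.03,"dp":[0,0,-0.13],"dr":[0,0,0]},{"jaw":0.03,"dp":[0,0,-0.13],"dr":[0,0,0]}]'; python3 - <<'E'
from h import *
s=optics.snapshot('wrist');cv2.imwrite('pics/w3.png',s['pixels']); o=get_obs();print(o['qpos'],o['wrist_force'],to_tool((.5665,.17,.18)))
E
```

```text
time_s: 3.92
eef_pos: [0.5249, -0.2307, 0.0454]
eef_rot: [[-0.965, 0.264, 0.001], [0.264, 0.965, -0.0], [-0.001, -0.0, -1.0]]
wrist_force: [-0.8, 1.0, 8.8]
gripper_width: 0.0506
time_s: 4.55
eef_pos: [0.5258, -0.2314, 0.1766]
eef_rot: [[-0.965, 0.264, 0.004], [0.264, 0.965, -0.002], [-0.004, -0.001, -1.0]]
wrist_force: [0.6, -0.6, -3.0]
gripper_width: 0.0503
[-5.41726961e-01  4.36395374e-01 -1.59285730e-01  9.73884850e-01
  2.12732423e-05 -2.74834260e-01] [ 0.01912593 -0.5869898  -3.61085625] [ 0.06550949  0.39754815 -0.00545154]
```

View pics/w3.png

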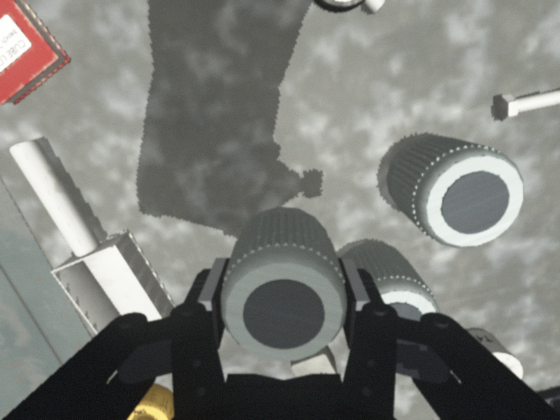

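```bash
python3 - <<'E'
from h import *
s=optics.snapshot('wrist');o=get_obs();g=cv2.cvtColor(s['pixels'],cv2.COLOR_BGR2GRAY)
m=(cv2.GaussianBlur(g,(3,3),0)<92).astype(np.uint8)*255
for c in cv2.findContours(m[268:356,235:335].copy(),cv2.RETR_LIST,cv2.CHAIN_APPROX_NONE,offset=(235,268))[0]:
    if len(c)>100:
        e=cv2.fitEllipse(c);p=plane(s,e[0],o['eef_pos'][2]+.0106);print(e,p,o['eef_rot'].T@(p-o['eef_pos']))
E
python3 -m pendant '[{"jaw":0.03,"dp":[0.0,0.03,-0.03],"dr":[0,0,0]},{"jaw":0.03,"dp":[0.02,0.09,-0.03],"dr":[0,0,0]},{"jaw":0.03,"dp":[0.03,0.15,-0.03],"dr":[0,0,0]},{"jaw":0.03,"dp":[0.04,0.21,-0.03],"dr":[0,0,0]},{"jaw":0.03,"dp":[0.05,0.27,-0.03],"dr":[0,0,0]},{"jaw":0.03,"dp":[0.06,0.33,-0.03],"dr":[0,0,0]},{"jaw":0.03,"dp":[0.065,0.37,-0.03],"dr":[0,0,0]},{"jaw":0.03,"dp":[0.065,0.397,-0.03],"dr":[0,0,0]},{"jaw":0.03,"dp":[0.065,0.397,-0.02],"dr":[0,0,0]},{"jaw":0.03,"dp":[0.065,0.397,-0.005],"dr":[0,0,0]},{"jaw":0.03,"dp":[0.065,0.397,-0.005],"dr":[0,0,0]},{"jaw":0.03,"dp":[0.065,0.397,-0.005],"dr":[0,0,0]}]'
python3 - <<'E'
from h import *
o=get_obs();print(o['qpos'],o['wrist_force'])
for n in('wrist','scene','top'):
    s=optics.snapshot(n);cv2.imwrite(f'pics/{n}4.png',s['pixels'])
cv2.imwrite('pics/s4c.png',cv2.resize(cv2.imread('pics/scene4.png')[60:240,140:340],None,fx=3,fy=3,interpolation=cv2.INTER_CUBIC))
E
```

```text
((283.40826416015625, 313.71612548828125), (67.93868255615234, 79.71142578125), 89.85673522949219) [ 0.52517494 -0.23081935  0.18414285] [-0.0011406  -0.00019343 -0.01060129]
time_s: 6.15
eef_pos: [0.5665, 0.1687, 0.1793]
eef_rot: [[-0.964, 0.265, -0.001], [0.265, 0.964, -0.0], [0.0, -0.0, -1.0]]
wrist_force: [-0.1, 1.4, -2.2]
gripper_width: 0.0502
[ 1.65854502e-01  4.65988496e-01 -9.83512807e-02  1.00700217e+00
 -6.60229809e-05  4.33777278e-01] [-0.09271814  1.3800095  -2.24822623]
```

View pics/wrist4.png

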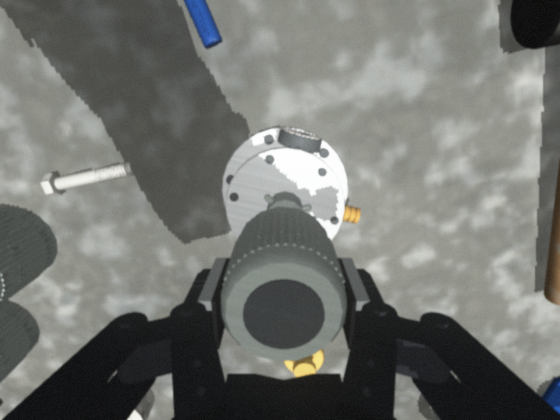

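View pics/s4c.png

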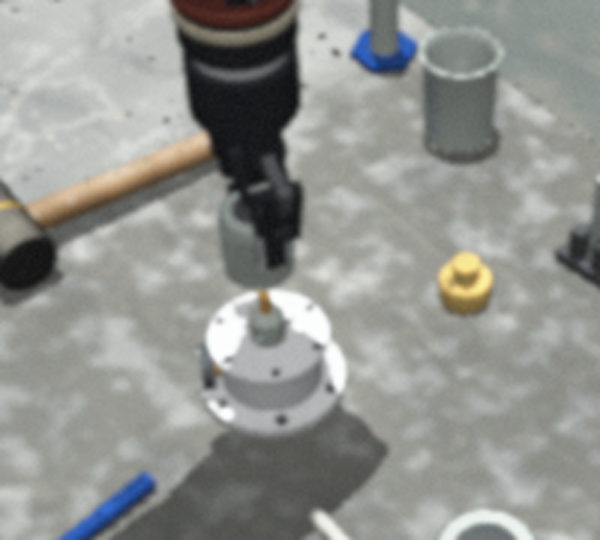

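```bash
python3 -m pendant '[{"jaw":0.03,"dp":[0.001,0.001,0.02],"dr":[0,0,0]},{"jaw":0.03,"dp":[0.001,0.001,0.035],"dr":[0,0,0]},{"jaw":0.03,"dp":[0.001,0.001,0.045],"dr":[0,0,0]},{"jaw":0.03,"dp":[0.001,0.001,0.05],"dr":[0,0,0]},{"jaw":0.03,"dp":[0.001,0.001,0.053],"dr":[0,0,0]},{"jaw":0.03,"dp":[0.001,0.001,0.053],"dr":[0,0,0]},{"jaw":0.03,"dp":[0.001,0.001,0.053],"dr":[0,0,0]}]'
python3 - <<'E'
from h import *
o=get_obs();print(o['wrist_force'],o['wrist_torque'])
s=optics.snapshot('scene');cv2.imwrite('pics/s5.png',cv2.resize(s['pixels'][90:220,170:300],None,fx=4.5,fy=4.5,interpolation=cv2.INTER_CUBIC))
E
```

```text
time_s: 7.18
eef_pos: [0.5662, 0.1708, 0.1269]
eef_rot: [[-0.965, 0.264, 0.001], [0.264, 0.965, 0.0], [-0.001, 0.0, -1.0]]
wrist_force: [-0.4, 0.4, -1.8]
gripper_width: 0.0504
[-0.40112377  0.37428209 -1.80494533] [-0.01120523 -0.03589757  0.03923759]
```

View pics/s5.png

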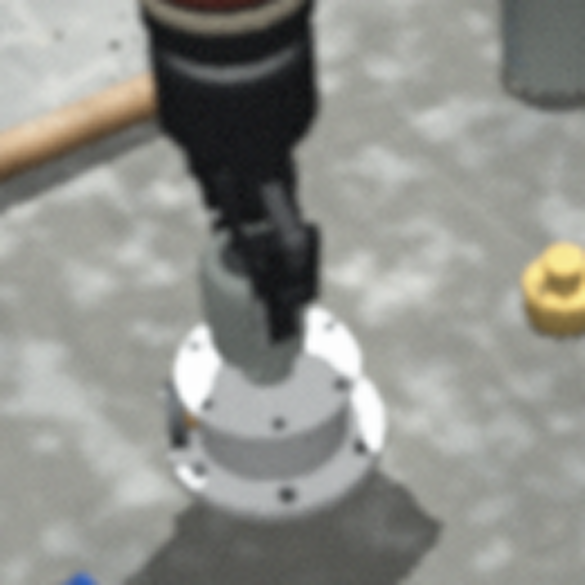

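The cap is over the spigot with its rim at about 81 mm, and the wrist force shows no jamming. Next I lower it onto the pins.

```bash
python3 -m pendant '[{"jaw":0.03,"dp":[0,0,0.004],"dr":[0,0,0]},{"jaw":0.03,"dp":[0,0,0.008],"dr":[0,0,0]},{"jaw":0.03,"dp":[0,0,0.010],"dr":[0,0,0]},{"jaw":0.03,"dp":[0,0,0.010],"dr":[0,0,0]}]'
python3 -m pendant '[{"jaw":0.03,"dp":[0,0,0.002],"dr":[0,0,0]},{"jaw":0.03,"dp":[0,0,0.002],"dr":[0,0,0]}]'
```

```text
time_s: 7.72
eef_pos: [0.567, 0.1702, 0.1166]
eef_rot: [[-0.964, 0.264, 0.002], [0.264, 0.964, -0.001], [-0.002, -0.0, -1.0]]
wrist_force: [4.1, -3.9, -2.5]
gripper_width: 0.0507
time_s: 7.98
eef_pos: [0.5673, 0.1702, 0.1156]
eef_rot: [[-0.964, 0.264, 0.003], [0.264, 0.964, -0.001], [-0.003, -0.0, -1.0]]
wrist_force: [2.2, -4.0, 6.4]
gripper_width: 0.0506
```

Contact on the pins at TCP z=0.1156, so the rim is at about 70.2 mm. That matches the expected 70.5 mm. Now I turn under a light push.

```bash
python3 -m pendant '[{"jaw":0.03,"dp":[0,0,0.0005],"dr":[0,0,-0.08]},{"jaw":0.03,"dp":[0,0,0.001],"dr":[0,0,-0.16]},{"jaw":0.03,"dp":[0,0,0.001],"dr":[0,0,-0.24]},{"jaw":0.03,"dp":[0,0,0.001],"dr":[0,0,-0.32]},{"jaw":0.03,"dp":[0,0,0.001],"dr":[0,0,-0.4]},{"jaw":0.03,"dp":[0,0,0.001],"dr":[0,0,-0.48]}]'; python3 -c "
from h import *;o=get_obs();print(o['wrist_torque'],o['qpos'])"
```

```text
time_s: 8.72
eef_pos: [0.5673, 0.1707, 0.1154]
eef_rot: [[-0.977, -0.214, 0.004], [-0.214, 0.977, 0.0], [-0.003, -0.001, -1.0]]
wrist_force: [-1.2, -1.9, 15.8]
gripper_width: 0.0504
[-0.5957327   0.20594741 -0.19943746] [ 1.69133520e-01  5.23585201e-01 -1.85536739e-01  8.58168535e-01
 -4.40790614e-04 -4.61425924e-02]
```

```bash
for i in 1; do python3 -m pendant '[{"jaw":0.03,"dp":[0,0,0],"dr":[0,0,-0.08]},{"jaw":0.03,"dp":[0,0,0],"dr":[0,0,-0.16]},{"jaw":0.03,"dp":[0,0,0],"dr":[0,0,-0.24]},{"jaw":0.03,"dp":[0,0,0],"dr":[0,0,-0.32]},{"jaw":0.03,"dp":[0,0,0],"dr":[0,0,-0.40]}]'; done; python3 -c "
from h import *;o=get_obs();print(o['wrist_torque'],o['qpos'])"
```

```text
time_s: 9.35
eef_pos: [0.5669, 0.1705, 0.1142]
eef_rot: [[-0.817, -0.577, 0.002], [-0.577, 0.817, -0.0], [-0.002, -0.001, -1.0]]
wrist_force: [2.6, -1.6, 0.8]
gripper_width: 0.0505
[-0.5542271  -0.68880589 -0.02754809] [ 1.69025100e-01  5.25045442e-01 -1.86615968e-01  8.56966547e-01
 -5.48398940e-04 -4.46427784e-01]
```

The force fell from 15.8 to 0.8 N and z dropped, so the keyways have found the pins. I push down in stages.

```bash
python3 -m pendant '[{"jaw":0.03,"dp":[0,0,0.002],"dr":[0,0,0]},{"jaw":0.03,"dp":[0,0,0.004],"dr":[0,0,0]},{"jaw":0.03,"dp":[0,0,0.004],"dr":[0,0,0]}]'; python3 -c "
from h import *;o=get_obs();print(o['wrist_torque'])"
```

```text
time_s: 9.72
eef_pos: [0.5678, 0.1704, 0.1102]
eef_rot: [[-0.819, -0.574, 0.004], [-0.574, 0.819, -0.001], [-0.003, -0.003, -1.0]]
wrist_force: [6.3, -3.4, 1.6]
gripper_width: 0.0502
[-0.89833627 -1.42839329  0.19179242]
```

```bash
python3 -m pendant '[{"jaw":0.03,"dp":[-0.0005,-0.0005,0.002],"dr":[0,0,0]},{"jaw":0.03,"dp":[-0.0005,-0.0005,0.004],"dr":[0,0,0]},{"jaw":0.03,"dp":[-0.0005,-0.0005,0.005],"dr":[0,0,0]},{"jaw":0.03,"dp":[-0.0005,-0.0005,0.005],"dr":[0,0,0]}]' 100; python3 -c "
from h import *;o=get_obs();print(o['wrist_torque'])"
```

```text
time_s: 10.22
eef_pos: [0.5679, 0.1704, 0.1055]
eef_rot: [[-0.818, -0.575, 0.003], [-0.575, 0.818, -0.0], [-0.002, -0.002, -1.0]]
wrist_force: [1.9, -3.2, 8.1]
gripper_width: 0.0504
[-0.80459073 -0.61008107  0.14955701]
```

```bash
python3 -m pendant '[{"jaw":0.03,"dp":[0,0,0.002],"dr":[0,0,0]},{"jaw":0.03,"dp":[0,0,0.004],"dr":[0,0,0]},{"jaw":0.03,"dp":[0,0,0.005],"dr":[0,0,0]},{"jaw":0.03,"dp":[0,0,0.005],"dr":[0,0,0]}]'; python3 -m pendant '[{"jaw":0.03,"dp":[0,0,0.0015],"dr":[0,0,0]},{"jaw":0.03,"dp":[0,0,0.0015],"dr":[0,0,0]}]'; python3 -c "
from h import *;o=get_obs();print(o['wrist_torque'])"
```

```text
time_s: 10.72
eef_pos: [0.568, 0.1704, 0.1015]
eef_rot: [[-0.819, -0.574, 0.003], [-0.574, 0.819, -0.0], [-0.003, -0.002, -1.0]]
wrist_force: [-1.9, -4.9, 18.8]
gripper_width: 0.05
time_s: 10.98
eef_pos: [0.568, 0.1704, 0.1014]
eef_rot: [[-0.818, -0.575, 0.004], [-0.575, 0.818, -0.0], [-0.003, -0.003, -1.0]]
wrist_force: [-6.0, -6.7, 33.7]
gripper_width: 0.0501
[-1.07946417  1.5243121   0.22942403]
```

A hard stop at TCP z=0.1014 is exactly the predicted home height. I ease the push slightly and verify by image.

```bash
python3 -m pendant '[{"jaw":0.03,"dp":[0,0,-0.0007],"dr":[0,0,0]},{"jaw":0.03,"dp":[0,0,-0.0007],"dr":[0,0,0]},{"jaw":0.03,"dp":[0,0,-0.0007],"dr":[0,0,0]},{"jaw":0.03,"dp":[0,0,-0.0007],"dr":[0,0,0]},{"jaw":0.03,"dp":[0,0,-0.0007],"dr":[0,0,0]},{"jaw":0.03,"dp":[0,0,-0.0007],"dr":[0,0,0]}]';  python3 - <<'E'
from h import *
a=optics.snapshot('scene')['pixels'][90:220,170:300];b=optics.snapshot('wrist')['pixels'][120:380,150:410]
cv2.imwrite('pics/s6.png',np.hstack([cv2.resize(a,(390,390),interpolation=cv2.INTER_CUBIC),cv2.resize(b,(390,390))]))
E
```

```text
time_s: 11.72
eef_pos: [0.568, 0.1703, 0.1015]
eef_rot: [[-0.819, -0.574, 0.004], [-0.574, 0.819, -0.0], [-0.003, -0.003, -1.0]]
wrist_force: [-3.8, -5.1, 26.8]
gripper_width: 0.0502
```

View pics/s6.png

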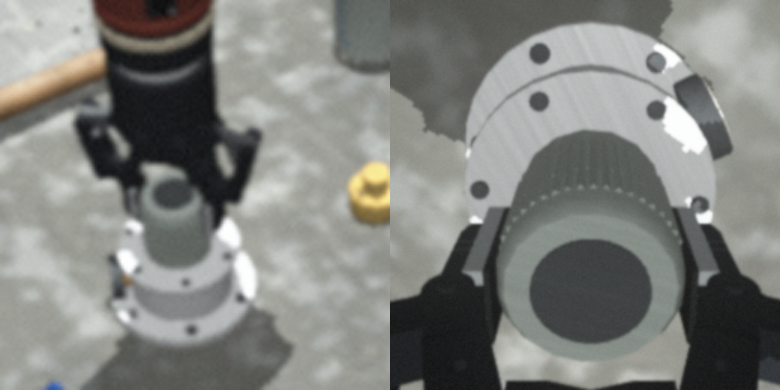

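The cap sits flush on the cover at (178,262) in the left half, and both pads still hold it in the right half. Push is a steady 26.8 N, so I hand in.

```bash
python3 -c "
from h import *;arm.job_done();o=get_obs();print(o['time_s'],o['eef_pos'],o['wrist_force'],o['gripper_width'])"
```

```text
the job is handed in; nothing more can be done
the job is handed in; nothing more can be done
```

The cap is on the cell, pushed fully home with the gripper still holding it, and the job was handed in at about 12 s of the 58 s allowed. No verdict was reported.

**What I did:** I picked the smallest of the three knurled caps and carried it over the spigot. I lowered it until it rode on the pins, turned it about 0.9 rad until the keyways dropped over them, and pushed it down to a hard stop.

**Last checks:**
- **Height:** the tool stopped at z = 0.1015 m. That is 56 mm above where it stood when it gripped the cap on the table, so the rim should be on the cover.
- **Push and grip:** the push was steady at 26.8 N, and the fingers were closed on the cap at a commanded grip of 100 N. The highest vertical force I saw was 33.7 N.
- **Pictures:** the cap looks flush, upright and still held. I didn't see any bystander moved, but I didn't measure their positions at the end.

**What I could not check:** plunger travel can't be seen, so I judged it only from the cap's height. A sideways force of about 6 N remained. The seated axis was also about 1.5 mm in x from my camera estimate, which is inside the 4 mm allowed.

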